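# Load the indexing slide and move it on one notch

### The arm

A 6-joint arm with a two-finger parallel gripper is mounted at the origin on the work surface; the furniture and walls round the work are solid. World frame = base frame: x ahead of the robot, y to its left, z up, the work surface at z = 0. Lengths are in m, angles in degrees, forces in N, time in s.
With the tool pointing down it reaches from about 0.4 to 0.825 m from the base axis. Payload 7 kg.
Tool frame: the origin (TCP) lies between the finger pads; the fingertips stand 19 mm ahead of it and the grasp point (between the pads) is the TCP; x points along the fingers, y is the direction in which the jaws open and shut, and the axes are right-handed (so a half turn about x gives the same grasp; the last joint's range is limited). The gripper opens to 88 mm and grips with 3 to 60 N. Pads are 19 mm wide; open, the fingers measure 130 mm over their backs; the gripper's body (78 mm by 193 mm) begins 47 mm behind the grasp point.
Start: joints at [-49.154, 20.546, 0.682, 0, -70.136, -16.507], TCP at [0.278, -0.615, 0.246] pointing down, gripper open.
Joint ranges: [-176.03, 176.03], [-82.01, 121.73], [-58.28, 71.71], [-173.87, 95.51], [-174.79, -0.11], [-173.66, 173.66]. Speed limits (degrees/s): [136.94, 136.94, 172.46, 180, 180, 180].

### API

Orientations are given as [roll, pitch, yaw] about the fixed x, y, z axes, in that order (R = Rz(yaw) Ry(pitch) Rx(roll)).
In Python, from plant import r gives the robot as it stands.
- The arm moves only by the tool send_rows, never from a script. Its argument "plan" is a list of rows, each a list of 2 entries, a list of its own where there are three numbers: the shift along the tool's x, y, z scaled (see below), then the turn, a rotation vector about the tool's x, y, z scaled (see below). A call has exactly 5 rows; each row is the pose to reach, as a shift and turn from the pose measured when the call began, along the tool's axes at that moment; what a row does not reach only later rows make up. The controller multiplies each number of a shift by 0.15 m and each number of a turn by pi/4 rad. A row lasts 1/10 s, in which the tool goes at most 50 mm and 8.59 degrees, less where a joint would pass 70% of its speed; a pose out of reach is approached as far as the arm can. A call with a number of a shift or a turn outside -1 to 1 is refused whole. A call with a gripper value outside its range is refused whole. "jaw" is the opening, from -1 (shut) to 1 (fully open), so that 0 is half open, set as the call begins (left out, the last holds). The fingers move at their own pace and stop on an object; "force" is the grip in N (left out, the last holds). Time passes only in rows, so rows that repeat a pose let the fingers close, or fill a call up. It gives the time, the measured TCP pose, the force and the opening at its end, in the units of the state.
- r.get_state(): the state, without advancing time (a new reading comes with each control period).
- r.capture(name): name is "scene" or "top" or "wrist"; returns a dict with "color" (480x640x3 uint8, red, green, blue), "range_z" (480x640 float32, m along the optical axis (not along the pixel's ray), 0 where there is no reading), "mtx" (3x3 intrinsics, pixels), "k1" (the pictures are not rectified: a ray, as slopes to the right and down, at radius r is drawn at 1 + k1 r^2 times it, then the intrinsics apply), "pose" (4x4, takes a point from camera to world coordinates). Camera axes: x right, y down, z forward; pixel columns grow to the right and rows downward; lengths in m; the calibration is good to about 2 mm. A picture is of the moment at which its call begins.
- r.close_job(): hands the job in, once; it reports no verdict.
Trained networks look in a picture, given as the dict that the camera call returned (one of the last four; its "shot" number tells which), for a name from the list of things; names that differ only in an ending like _2 or _b are one class to them, and where a whole thing is asked for, a point or a joint stands for the part that bears it (a point fixed in the world has none). Each returns a list of dicts, best first, with "score" (0 to 1); they miss things now and then, are a little off and sometimes report something else, mostly with a low value. They report only what shows in the picture. A call takes as long as a camera call.
- r.find_in(picture, target): "uv" ([column, row] in pixels, amid what is visible of it).
- r.trace(picture, target): "mask" (480x640 bool, what is visible of it) and "uv" ([column, row] in pixels, amid what is visible of it).
The state is a dict: "time_s": time; "joints": joint angles; "qd": joint speeds; "joint_torque": joint torques, N m; "tcp_pos": TCP position; "eef_rot": TCP orientation; "contact_force": force on the tool from outside, world axes, zero at the start; "moment": the same for the moment, N m; "gripper_width": finger opening in m.
Only numpy, scipy, OpenCV 4.12 (cv2) and the standard library are available. Lean on these libraries where they do the work, as an engineer would, in place of code of your own. Each camera call takes 0.05 s, during which the arm holds its last target. There are 200 camera calls.

### The job

Take the strip with the bright ground end out of the upright blue rack, lay it flat on the bench and let go of it; then take it again across its width, lay it level in the nest of the indexing slide and let go. After that pull up the spring knob, slide the carriage leftwards out of its present notch to the very next one, and let the plunger drop fully home there, the strip still lying in the nest. Leave the plain strip, the mug and the tape measure where they are.

Things in the scene. Friction and masses are not known exactly. Their poses are not given: they have to be found in the camera images.
- ground_strip_c (a point): centre of the steel strip to load, 118 x 36 x 6 mm, 0.2 kg, with a bright ground patch round the hole at one end; x along its length, y across its width, z through its thickness. It starts standing on end in one slot of the rack (either one), foot 6 mm and top 124 mm above the bench. Which end leads or which face is up in the nest does not matter
- plain_strip_c (a point): centre of the other steel strip, of the same size, brown all over; it stands in the other slot and stays there
- rack: fixed blue rack, 110 x 62 mm, 48 mm high; origin on the bench under its centre. Two upright slots at x = -30 and +30 mm in its own frame, each 8 mm wide along x and 40 mm along y, from 6 mm above the bench up to the open top at 48 mm; a strip stands with its width along the rack's y and must be drawn up more than 45 mm. The bench between rack and slide is clear
- slide_bed: fixed grey bed of the indexing slide; origin on the bench below the middle of the nest when the carriage is at 0; the carriage slides towards the bed's +y (leftwards seen from the robot). Bed plate 10 mm high, from x = -133 to +83 mm and y = -80 to +190 mm in its own frame; end stops 32 mm high
- nest (a point): on the carriage: where the strip's centre lies when seated; x along the strip's length, y the direction of travel, z up. The strip's underside rests 44 mm above the bench on a pedestal 22 mm wide; 2 to 3 mm play between two end stops and four cheeks (43 to 57 mm from the middle along x) that rise 4 mm above its underside; between the cheeks the sides are open down to the plate at 34 mm
- carriage (a joint): carriage position in m: 0 at the present notch, growing towards the bed's +y, at most 0.116; 2 N friction. The next notch lies somewhere between 48 and 68 mm (the brass notch plate is set differently each time and its place is not reported: feel for it); a further, wrong notch lies 40 mm beyond it
- knob_c (a point): middle of the spring index knob on the front of the carriage: an upright black cylinder 36 mm across, 30 mm high, with a red top; underside 44 mm above the bench when home; 95 mm from the nest towards the nest's -x. The plate below it is 44 mm wide, top at 34 mm, with a boss 28 mm across up to 42 mm
- plunger (a joint): how far the knob is pulled up, in m: 0 fully home, at most 0.020; the spring pulls down with 7 N at home, 11 N at 10 mm. The round-nosed pin leaves its notch at 9 to 10 mm. Let go between notches, it rides on the index bar at about 9 mm and the carriage can still be pushed (4 to 6 N) until the pin snaps into a notch and locks it (under 2 mm play)
- mug: white coffee mug, 95 mm high, bystander; origin at the centre of its underside
- tape: yellow tape measure, 36 x 68 x 62 mm, bystander; origin at the centre of its underside

How it is judged:
By the outcome, as a careful person would: the job done as asked, in the order asked, and still so for the second after the job is handed in, with the robot touching nothing.
It also fails if it takes over 58 s, if anything falls off the work surface, if the arm or the gripper's body presses on something with over 40 N, if the wrist force passes 120 N, or if a joint passes its speed limit or range.

## Working session

There is one attempt and no reset: what is moved stays moved. The work goes in short steps, Python scripts to look and compute and a tool call to move; the robot and the scene stay as the last step left them, time stands still between calls to the robot, and variables do not carry over. Pictures are saved under pics/ and viewed, about 8 in all and at most 12, crops included, and the job is handed in when it is done.

Besides the shell and the picture viewer there is one more tool, called by a JSON object that holds its "api" and its "payload", one argument or row to a line. send_rows: Moves the arm, as the interface text tells. Its arguments: {"type":"object","properties":{"plan":{"type":"array"},"jaw":{"type":"number"},"force":{"type":"number"}},"required":["plan"]}

```bash
ls; mkdir -p pics
cat > h.py <<'E'
import numpy as np, cv2
from plant import r
from scipy.spatial.transform import Rotation as R
def ray(p,u,v):
    m=p["mtx"];d=np.array([(u-m[0,2])/m[0,0],(v-m[1,2])/m[1,1]]);s=d.copy()
    for _ in range(15): s=d/(1+p["k1"]*(s@s))
    return np.array([s[0],s[1],1.])
def pt(p,u,v,z=None):
    c=ray(p,u,v);T=p["pose"]
    if z is None: c=c*p["range_z"][int(round(v)),int(round(u))]; return T[:3,:3]@c+T[:3,3]
    d=T[:3,:3]@c; return T[:3,3]+d*(z-T[2,3])/d[2]
def cloud(p):
    v,u=np.mgrid[:480,:640];m=p["mtx"]
    d=np.stack([(u-m[0,2])/m[0,0],(v-m[1,2])/m[1,1]],-1);s=d.copy()
    for _ in range(15): s=d/(1+p["k1"]*(s**2).sum(-1,keepdims=True))
    c=np.dstack([s,np.ones((480,640))])*p["range_z"][...,None]
    return c@p["pose"][:3,:3].T+p["pose"][:3,3]
def save(p,n): cv2.imwrite(f"pics/{n}.png",p["color"][...,::-1])
def st():
    s=r.get_state(); print({k:np.round(s[k],4).tolist() for k in("time_s","joints","tcp_pos","eef_rot","contact_force","moment","gripper_width")})
    return s
def go(pos,tx,ty):
    """numbers for a target: pos, tool x axis dir, tool y axis dir (world)"""
    s=r.get_state();R0=R.from_euler("xyz",s["eef_rot"],degrees=True)
    tx=np.array(tx,float);tx/=np.linalg.norm(tx);ty=np.array(ty,float);ty-=tx*(ty@tx);ty/=np.linalg.norm(ty)
    best=None
    for sg in(1,-1):
        Rt=R.from_matrix(np.c_[tx,sg*ty,np.cross(tx,sg*ty)]);w=(R0.inv()*Rt).as_rotvec()
        print("sign",sg,"shift",np.round(R0.inv().apply(np.array(pos)-s["tcp_pos"])/.15,3).tolist(),"turn",np.round(w/(np.pi/4),3).tolist())
E
cat > a.py <<'E'
from h import *
st()
S=r.capture("scene");T=r.capture("top")
save(S,"scene");save(T,"top")
for n,p in(("scene",S),("top",T)):
    print(n,p["pose"][:3,3].round(3))
    for t in("ground_strip_c","plain_strip_c","rack","slide_bed","nest","knob_c","mug","tape"):
        f=r.find_in(p,t)
        print(t,[(round(x["score"],2),np.round(x["uv"]).tolist(),pt(p,*x["uv"]).round(3).tolist()) for x in f[:2]])
E
python3 a.py; python3 -c "
import cv2,numpy as np
a=cv2.imread('pics/scene.png');b=cv2.imread('pics/top.png')"
```

```text
pics
{'time_s': 0.0, 'joints': [-49.1528, 20.5921, 0.6357, -0.0222, -70.1351, -16.5054], 'tcp_pos': [0.278, -0.6146, 0.2446], 'eef_rot': [93.6815, 89.9062, 118.0158], 'contact_force': [0.1606, 0.0841, -0.2242], 'moment': [-0.0132, 0.0124, 0.0423], 'gripper_width': 0.0879}
scene [0.027 0.689 0.892]
ground_strip_c [(0.7, [266.0, 298.0], [0.475, 0.252, 0.101])]
plain_strip_c [(0.66, [248.0, 288.0], [0.532, 0.245, 0.09]), (0.29, [389.0, 192.0], [0.435, -0.242, 0.066])]
rack [(0.92, [262.0, 314.0], [0.485, 0.264, 0.049])]
slide_bed [(0.84, [358.0, 208.0], [0.506, -0.196, 0.009])]
nest [(0.75, [369.0, 190.0], [0.499, -0.247, 0.041]), (0.37, [248.0, 286.0], [0.531, 0.245, 0.095])]
knob_c [(0.54, [388.0, 194.0], [0.435, -0.238, 0.061])]
mug [(0.82, [180.0, 292.0], [0.699, 0.309, 0.03])]
tape [(0.86, [430.0, 191.0], [0.345, -0.321, 0.053])]
top [ 0.298 -0.012  1.442]
ground_strip_c [(0.63, [243.0, 260.0], [0.472, 0.23, 0.119]), (0.23, [405.0, 254.0], [0.512, -0.24, 0.047])]
plain_strip_c [(0.56, [245.0, 239.0], [0.531, 0.226, 0.122])]
rack [(0.86, [251.0, 255.0], [0.502, 0.227, 0.003])]
slide_bed [(0.67, [389.0, 257.0], [0.505, -0.197, 0.014])]
nest [(0.61, [404.0, 255.0], [0.508, -0.239, 0.04])]
knob_c [(0.7, [410.0, 253.0], [0.513, -0.256, 0.046]), (0.68, [409.0, 278.0], [0.437, -0.248, 0.074])]
mug [(0.91, [217.0, 197.0], [0.679, 0.338, 0.026])]
tape [(0.88, [444.0, 310.0], [0.348, -0.351, 0.065])]
```

```bash
python3 -c "
import cv2,numpy as np
a=cv2.imread('pics/scene.png')[150:390,130:480];b=cv2.imread('pics/top.png')[170:340,190:470]
a=cv2.resize(a,(800,549),interpolation=3)[:, :]
cv2.imwrite('pics/a.png',a);cv2.imwrite('pics/b.png',cv2.resize(b,(800,486),interpolation=3))"
```

```text
(no output)
```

View pics/a.png

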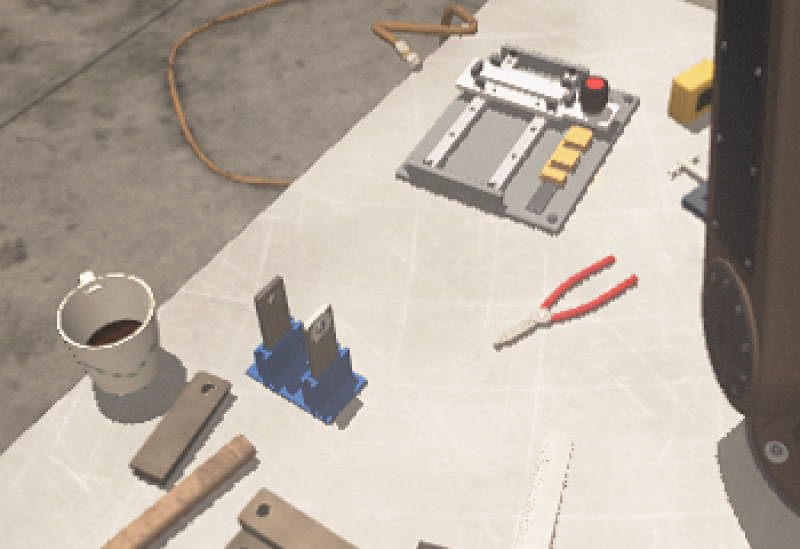

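View pics/b.png

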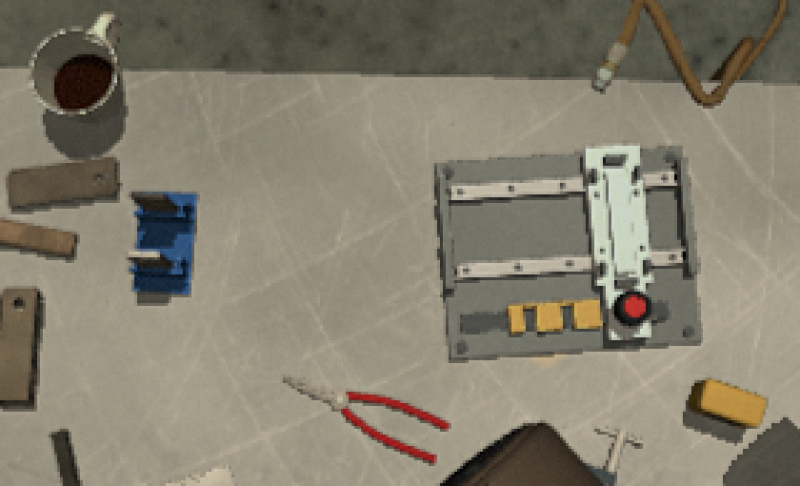

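The scene view shows the bright-ended strip in the near rack slot, around (322,322) in the crop, with the plain strip behind it at (272,310). In the top view the slide is at right, with the red knob at (632,308) and two gaps in the brass blocks at about (570,318) and (530,318). I'll pass over the slide for a close look on the way to the rack.

```bash
python3 -c "
from h import *
go([.45,-.22,.36],[0,0,-1],[0,1,0])
T=r.capture('top');C=cloud(T)
for n in('rack','slide_bed'):
    m=r.trace(T,n)[0]['mask']; P=C[m]; 
    P=P[(P[:,2]>(-.01))&(P[:,2]<.07)]
    b=cv2.minAreaRect((P[:,:2]*1000).astype(np.float32)); print(n,b)
W=r.capture('wrist');print(W['pose'].round(3))
"
```

```text
sign 1 shift [-0.763, 1.927, 2.129] turn [0.541, -0.0, -0.0]
sign -1 shift [-0.763, 1.927, 2.129] turn [-3.459, 0.0, -0.0]Traceback (most recent call last):
  File "<string>", line 6, in <module>
    m=r.trace(T,n)[0]['mask']; P=C[m];
      ~~~~~~~~~~~~^^^
IndexError: list index out of range
```

{"api": "send_rows", "payload": {
  "plan": [
    [[-0.4,0.3,0.3],[0.15,0,0]],
    [[-0.76,0.5,0.5],[0.3,0,0]],
    [[-0.76,0.7,0.7],[0.4,0,0]],
    [[-0.76,0.85,0.85],[0.541,0,0]],
    [[-0.76,1,1],[0.541,0,0]]
  ],
  "jaw": 0
}}

```text
time_s: 1.5
tcp_pos: [0.3533, -0.4162, 0.3614]
eef_rot: [-36.8, 89.8, -37.0]
contact_force: [2.5, -0.9, -0.4]
gripper_width: 0.053
```

```bash
python3 -c "
from h import *
st()
go([.47,-.22,.36],[0,0,-1],[0,1,0])"
```

```text
{'time_s': 1.5, 'joints': [-29.082, 5.0446, -4.602, 0.0247, -80.1793, -61.1838], 'tcp_pos': [0.3533, -0.4162, 0.3614], 'eef_rot': [-36.7864, 89.8243, -37.0481], 'contact_force': [2.5316, -0.8638, -0.4379], 'moment': [-0.0031, -0.2764, 0.0021], 'gripper_width': 0.053}
sign 1 shift [0.009, 1.311, 0.772] turn [-0.006, 0.003, 0.002]
sign -1 shift [0.009, 1.311, 0.772] turn [3.994, 0.004, -0.005]
```

{"api": "send_rows", "payload": {
  "plan": [
    [[0,0.3,0.2],[0,0,0]],
    [[0,0.6,0.4],[0,0,0]],
    [[0,0.8,0.55],[0,0,0]],
    [[0,0.95,0.7],[0,0,0]],
    [[0,1,0.7],[0,0,0]]
  ]
}}

```text
time_s: 2.0
tcp_pos: [0.4611, -0.2643, 0.3612]
eef_rot: [-31.5, 89.8, -31.5]
contact_force: [-0.6, -0.8, 0.1]
gripper_width: 0.0438
```

```bash
cat > l.py <<'E'
import sys
from h import *
s=st();W=r.capture("wrist");save(W,"w_"+sys.argv[1]);np.savez("w_"+sys.argv[1],**W)
print(W["pose"].round(3).tolist())
for t in sys.argv[2:]:
    print(t,[(round(x["score"],2),np.round(x["uv"]).tolist(),pt(W,*x["uv"]).round(4).tolist()) for x in r.find_in(W,t)[:2]])
E
python3 l.py 1 knob_c nest slide_bed
```

```text
{'time_s': 2.0, 'joints': [-8.6202, 3.5821, -6.2561, 0.0722, -79.9938, -81.4754], 'tcp_pos': [0.4611, -0.2643, 0.3612], 'eef_rot': [-31.466, 89.8176, -31.5492], 'contact_force': [-0.5506, -0.8095, 0.15], 'moment': [-0.0061, 0.0272, 0.0285], 'gripper_width': 0.0438}
[[0.001, 0.955, 0.297, 0.381], [1.0, -0.0, -0.002, -0.263], [-0.002, 0.297, -0.955, 0.499], [0.0, 0.0, 0.0, 1.0]]
knob_c [(0.8, [333.0, 176.0], [0.4385, -0.2544, 0.074])]
nest [(0.75, [337.0, 236.0], [0.5123, -0.2483, 0.0444]), (0.25, [332.0, 175.0], [0.4376, -0.2557, 0.0749])]
slide_bed [(0.88, [377.0, 217.0], [0.4956, -0.1989, 0.0208])]
```

View pics/w_1.png

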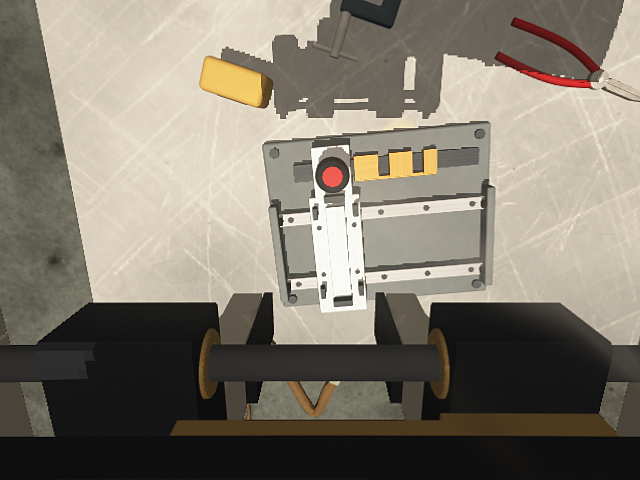

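The wrist view shows the knob at (333,176), the nest at (337,236), and the brass blocks with gaps at about columns 383 and 418, row 165.

```bash
python3 -c "
from h import *
W=dict(np.load('w_1.npz'));C=cloud(W)
col=W['color'].astype(int)
def rect(m,n):
    P=C[m][:,:2]*1000;b=cv2.minAreaRect(P.astype(np.float32));print(n,m.sum(),b)
z=C[...,2];roi=np.zeros(z.shape,bool);roi[115:318,255:500]=1
rect(roi&(z>.003)&(z<.016),'bed')
rect(roi&(z>.028)&(z<.05)&(C[...,1]<-.21)&(C[...,1]>-.29)&(C[...,0]>.40),'carr')
red=(col[...,0]>150)&(col[...,1]<90)&roi
print('red',C[red].mean(0),red.sum())
v,u=np.nonzero(red);print(pt(W,u.mean(),v.mean(),.074))
br=(col[...,0]>col[...,2]+70)&(col[...,1]>110)&roi
print('brass',br.sum(),C[br].mean(0).round(4),np.percentile(z[br],[10,50,90]))
for row in range(150,182,3):
    print(row,''.join('#' if br[row,c] else '.' for c in range(345,445)), z[row,[365,383,400,418,430]].round(3))
"
```

```text
bed 21187 ((503.6153259277344, -194.67715454101562), (214.9987335205078, 270.34173583984375), 5.101465702056885)
carr 6553 ((513.2926635742188, -248.8393096923828), (207.21328735351562, 60.08222198486328), 5.222901344299316)
red [ 0.43519791 -0.25454042  0.08537807] 37
[ 0.43685185 -0.25457955  0.074     ]
brass 1599 [ 0.4335 -0.1827  0.0222] [0.01917461 0.02140793 0.02259401]
150 ...............................................................................#############........ [0.01  0.01  0.009 0.008 0.022]
153 ............................................#######################............#############........ [0.01  0.011 0.022 0.013 0.021]
156 .........########################...........########################...........#############........ [0.02  0.011 0.022 0.012 0.021]
159 .........########################...........########################...........#############........ [0.021 0.014 0.02  0.011 0.021]
162 .........########################...........########################...........#############........ [0.022 0.011 0.022 0.012 0.022]
165 .........########################............#######################...........#############........ [0.021 0.011 0.021 0.012 0.021]
168 .........########################............#######################...........#############........ [0.022 0.013 0.023 0.011 0.021]
171 .........#########################...........#######################...........#############........ [0.022 0.013 0.021 0.01  0.023]
174 ..........########################...........##########################################............. [0.02  0.01  0.019 0.019 0.018]
177 ..........#############################################............................................. [0.022 0.02  0.009 0.009 0.009]
180 ..........#############............................................................................. [0.017 0.009 0.009 0.009 0.01 ]
```

```bash
python3 -c "
from h import *
W=dict(np.load('w_1.npz'))
k=np.array([.438,-.2552,0]);e=np.array([-.0889,.996,0])
for u in (378,389.2,383.6,413,424,418.5):
    p=pt(W,u,165,.022);print(u,p.round(4),((p-k)@e).round(4))
go([.47,.22,.36],[0,0,-1],[0,1,0])
"
```

```text
378 [ 0.433  -0.2007  0.022 ] 0.0547
389.2 [ 0.433  -0.1876  0.022 ] 0.0678
383.6 [ 0.433  -0.1941  0.022 ] 0.0613
413 [ 0.433  -0.1598  0.022 ] 0.0955
424 [ 0.4331 -0.147   0.022 ] 0.1083
418.5 [ 0.433  -0.1534  0.022 ] 0.1019
sign 1 shift [0.004, 3.247, 0.061] turn [-0.006, 0.003, 0.003]
sign -1 shift [0.004, 3.247, 0.061] turn [3.994, 0.004, -0.005]
```

{"api": "send_rows", "payload": {
  "plan": [
    [[0,0.3,0],[0,0,0]],
    [[0,0.6,0],[0,0,0]],
    [[0,0.9,0],[0,0,0]],
    [[0,1,0],[0,0,0]],
    [[0,1,0],[0,0,0]]
  ]
}}

```text
time_s: 2.7
tcp_pos: [0.4589, -0.1164, 0.3617]
eef_rot: [-26.1, 89.8, -26.3]
contact_force: [0.5, -0.0, 1.1]
gripper_width: 0.0441
```

{"api": "send_rows", "payload": {
  "plan": [
    [[0,0.3,0],[0,0,0]],
    [[0,0.6,0],[0,0,0]],
    [[0,0.9,0],[0,0,0]],
    [[0,1,0],[0,0,0]],
    [[0,1,0],[0,0,0]]
  ]
}}

```text
time_s: 3.2
tcp_pos: [0.4596, 0.034, 0.3615]
eef_rot: [-26.7, 89.8, -26.9]
contact_force: [-0.8, -0.4, -0.1]
gripper_width: 0.044
```

{"api": "send_rows", "payload": {
  "plan": [
    [[0,0.3,0],[0,0,0]],
    [[0,0.6,0],[0,0,0]],
    [[0,0.9,0],[0,0,0]],
    [[0,1,0],[0,0,0]],
    [[0,1,0],[0,0,0]]
  ],
  "jaw": 0.35
}}

```text
time_s: 3.7
tcp_pos: [0.4606, 0.1842, 0.3607]
eef_rot: [-42.5, 89.8, -42.7]
contact_force: [-0.2, 0.2, -1.2]
gripper_width: 0.0592
```

```bash
python3 l.py 2 ground_strip_c plain_strip_c rack
```

```text
{'time_s': 3.7, 'joints': [44.7305, 0.0236, -10.0941, 0.2356, -79.8718, -134.8775], 'tcp_pos': [0.4606, 0.1842, 0.3607], 'eef_rot': [-42.5481, 89.7678, -42.6537], 'contact_force': [-0.2356, 0.2292, -1.2333], 'moment': [-0.0714, -0.0128, -0.0281], 'gripper_width': 0.0592}
[[0.001, 0.955, 0.298, 0.38], [1.0, -0.0, -0.003, 0.185], [-0.003, 0.298, -0.955, 0.499], [0.0, 0.0, 0.0, 1.0]]
ground_strip_c [(0.77, [380.0, 213.0], [0.4713, 0.2411, 0.101]), (0.59, [4.0, 294.0], [0.5917, -0.2167, 0.0335])]
plain_strip_c [(0.7, [377.0, 264.0], [0.5318, 0.2415, 0.0878])]
rack [(0.81, [361.0, 223.0], [0.5062, 0.2306, 0.005])]
```

View pics/w_2.png

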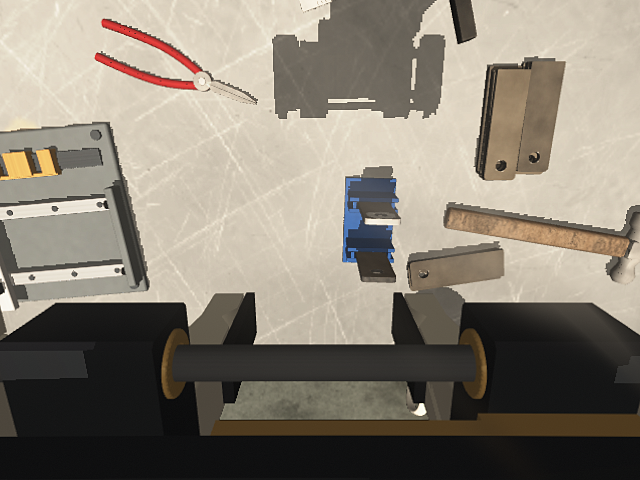

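The rack shows at about (370,220): ground strip top at (381,215), plain strip at (377,268), with nothing in the way.

```bash
python3 -c "
from h import *
W=r.capture('wrist');C=cloud(W);z=C[...,2]
col=W['color'].astype(int)
roi=np.zeros(z.shape,bool);roi[165:292,335:408]=1
blue=roi&(col[...,2]>col[...,0]+30)
P=C[blue&(z<.06)][:,:2]*1000;print('blue',cv2.minAreaRect(P.astype(np.float32)),np.percentile(P,[1,99],axis=0))
for n,x0,x1 in(('ground',.455,.492),('plain',.517,.555)):
    m=roi&(z>.06)&~blue&(C[...,0]>x0)&(C[...,0]<x1);Q=C[m]
    print(n,m.sum(),Q.min(0).round(4),Q.max(0).round(4),Q.mean(0).round(4))
    mt=m&(z>.112);Q=C[mt];print(' top',mt.sum(),Q.mean(0).round(4),np.percentile(Q,[2,98],axis=0).round(4).tolist(), cv2.minAreaRect((Q[:,:2]*1000).astype(np.float32)))
    v,u=np.nonzero(m);print(' px',u.min(),u.max(),v.min(),v.max())
I=W['color'][160:300,330:430];cv2.imwrite('pics/c.png',cv2.resize(I[...,::-1],(560,784)[::1],interpolation=3)[:600])
"
```

```text
blue ((504.8687744140625, 239.9730987548828), (61.544960021972656, 108.6544418334961), 88.50701904296875) [[450.49166318 208.53641605]
 [556.56020403 270.49673487]]
ground 691 [0.4711 0.2227 0.0605] [0.4781 0.2584 0.1253] [0.4729 0.2399 0.1024]
 top 310 [0.4739 0.2402 0.1211] [[0.4714, 0.2232, 0.1133], [0.4779, 0.257, 0.1243]] ((474.6452941894531, 240.26657104492188), (34.78757095336914, 6.518998146057129), 87.8441162109375)
 px 361 401 205 224
plain 878 [0.5306 0.2213 0.0602] [0.5378 0.2568 0.1245] [0.5326 0.2385 0.0993]
 top 321 [0.5335 0.2385 0.1205] [[0.5311, 0.2216, 0.1128], [0.5373, 0.2556, 0.1242]] ((534.4202270507812, 239.08782958984375), (35.40430450439453, 6.547017574310303), 88.4206771850586)
 px 358 397 256 281
```

View pics/c.png

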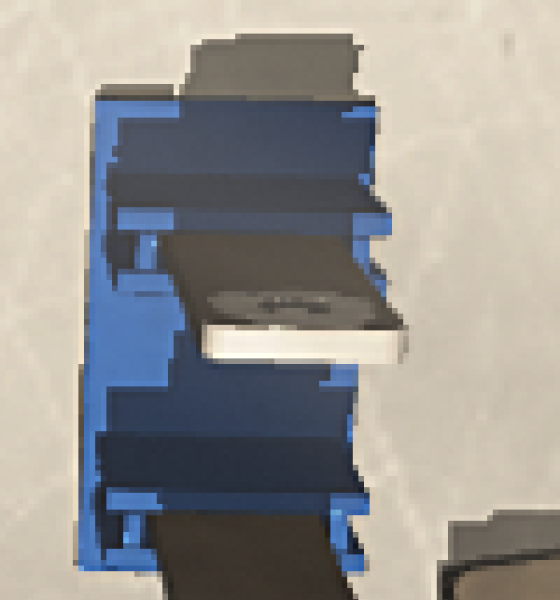

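{"api": "send_rows", "payload": {
  "plan": [
    [[0.1,0.2,0.05],[0.038,0,0]],
    [[0.35,0.374,0.093],[0.038,0,0]],
    [[0.6,0.374,0.093],[0.038,0,0]],
    [[0.85,0.374,0.093],[0.038,0,0]],
    [[0.85,0.374,0.093],[0.038,0,0]]
  ]
}}

```text
time_s: 4.45
tcp_pos: [0.4728, 0.2356, 0.2293]
eef_rot: [-109.3, 89.6, -111.4]
contact_force: [0.2, 0.4, -0.8]
gripper_width: 0.0589
```

```bash
python3 -c "
from h import *
st();go([.4746,.2403,.122],[0,0,-1],[.03,1,0])"
```

```text
{'time_s': 4.45, 'joints': [47.8925, 7.5934, -18.9661, 0.1733, -63.8516, -140.0145], 'tcp_pos': [0.4728, 0.2356, 0.2293], 'eef_rot': [-109.3345, 89.5606, -111.3796], 'contact_force': [0.2151, 0.3648, -0.8156], 'moment': [-0.0399, 0.076, -0.013], 'gripper_width': 0.0589}
sign 1 shift [0.715, 0.037, 0.013] turn [-0.007, -0.003, 0.009]
sign -1 shift [0.715, 0.037, 0.013] turn [3.993, 0.014, 0.005]
```

{"api": "send_rows", "payload": {
  "plan": [
    [[0.2,0.037,0.013],[0,0,0.009]],
    [[0.4,0.037,0.013],[0,0,0.009]],
    [[0.55,0.037,0.013],[0,0,0.009]],
    [[0.7,0.037,0.013],[0,0,0.009]],
    [[0.715,0.037,0.013],[0,0,0.009]]
  ]
}}

```text
time_s: 4.95
tcp_pos: [0.4746, 0.2394, 0.1217]
eef_rot: [-156.4, 89.8, -158.5]
contact_force: [-0.7, -0.5, 0.8]
gripper_width: 0.0593
```

{"api": "send_rows", "payload": {
  "plan": [
    [[0,0,0],[0,0,0]],
    [[0,0,0],[0,0,0]],
    [[0,0,0],[0,0,0]],
    [[0,0,0],[0,0,0]],
    [[0,0,0],[0,0,0]]
  ],
  "jaw": -0.5,
  "force": 40
}}

```text
time_s: 5.45
tcp_pos: [0.4754, 0.24, 0.123]
eef_rot: [-172.9, 89.9, -175.0]
contact_force: [0.1, -0.5, 5.6]
gripper_width: 0.0349
```

{"api": "send_rows", "payload": {
  "plan": [
    [[-0.05,0,0],[0,0,0]],
    [[-0.15,0,0],[0,0,0]],
    [[-0.3,0,0],[0,0,0]],
    [[-0.45,0,0],[0,0,0]],
    [[-0.6,0,0],[0,0,0]]
  ]
}}

```text
time_s: 5.95
tcp_pos: [0.4751, 0.2397, 0.2139]
eef_rot: [-164.7, 89.8, -166.8]
contact_force: [-0.3, -0.1, -2.6]
gripper_width: 0.0351
```

```bash
python3 -c "
from h import *
st();go([.49,.04,.22],[-.707,0,-.707],[0.03,1,0])
T=r.capture('top')
print([(x['score'],pt(T,*x['uv']).round(3)) for x in r.find_in(T,'plain_strip_c')+r.find_in(T,'ground_strip_c')])"
```

```text
{'time_s': 5.95, 'joints': [47.8323, 8.5787, -19.8058, -0.105, -61.7495, -139.8576], 'tcp_pos': [0.4751, 0.2397, 0.2139], 'eef_rot': [-164.7134, 89.8372, -166.7884], 'contact_force': [-0.2725, -0.0665, -2.6307], 'moment': [0.0653, -0.1012, -0.0668], 'gripper_width': 0.0351}
sign 1 shift [-0.04, -1.327, 0.147] turn [-0.018, 0.996, -0.028]
sign -1 shift [-0.04, -1.327, 0.147] turn [3.681, -0.042, -1.518]
[]
```

{"api": "send_rows", "payload": {
  "plan": [
    [[-0.1,-0.2,0],[0,0,0]],
    [[-0.1,-0.45,0],[0,0.05,0]],
    [[-0.1,-0.7,0],[0,0.15,0]],
    [[-0.1,-0.9,0.05],[0,0.3,0]],
    [[-0.1,-1,0.1],[0,0.45,0]]
  ]
}}

```text
time_s: 6.6
tcp_pos: [0.4848, 0.0883, 0.2299]
eef_rot: [179.4, 69.5, 177.3]
contact_force: [0.7, 0.2, -1.5]
gripper_width: 0.0347
```

```bash
python3 -c "
from h import *
st();go([.52,.04,.20],[-.866,0,-.5],[0.03,1,0])"
```

```text
{'time_s': 6.6, 'joints': [25.575, 16.5392, -6.2955, -9.5686, -85.4498, -115.3244], 'tcp_pos': [0.4848, 0.0883, 0.2299], 'eef_rot': [179.3708, 69.5092, 177.3222], 'contact_force': [0.7282, 0.2046, -1.4757], 'moment': [0.0624, -1.4921, -0.013], 'gripper_width': 0.0347}
sign 1 shift [0.099, -0.314, 0.3] turn [-0.015, 0.878, -0.041]
sign -1 shift [0.099, -0.314, 0.3] turn [3.751, -0.063, -1.347]
```

{"api": "send_rows", "payload": {
  "plan": [
    [[0.02,-0.06,0.06],[0,0.18,0]],
    [[0.04,-0.12,0.12],[0,0.36,-0.01]],
    [[0.06,-0.2,0.18],[0,0.54,-0.02]],
    [[0.08,-0.26,0.24],[0,0.72,-0.03]],
    [[0.1,-0.31,0.3],[-0.015,0.878,-0.04]]
  ]
}}

```text
time_s: 7.1
tcp_pos: [0.5205, 0.0398, 0.198]
eef_rot: [-179.2, 29.6, 179.9]
contact_force: [-0.4, 0.9, -1.2]
gripper_width: 0.0349
```

```bash
python3 -c "
from h import *
st();go([.52,.04,.063],[-.883,0,-.469],[0.03,1,0])
go([.52,.04,.073],[-.92,0,-.39],[0.03,1,0])"
```

```text
{'time_s': 7.1, 'joints': [15.4713, 44.4271, 18.0727, -16.0072, -122.1133, -107.3153], 'tcp_pos': [0.5205, 0.0398, 0.198], 'eef_rot': [-179.1905, 29.5743, 179.893], 'contact_force': [-0.37, 0.8608, -1.1614], 'moment': [-0.0179, -3.571, -0.0719], 'gripper_width': 0.0349}
sign 1 shift [0.447, 0.012, 0.781] turn [-0.001, 0.036, -0.003]
sign -1 shift [0.447, 0.012, 0.781] turn [3.998, -0.004, -0.056]
sign 1 shift [0.414, 0.012, 0.723] turn [-0.004, 0.147, -0.004]
sign -1 shift [0.414, 0.012, 0.723] turn [3.989, -0.006, -0.23]
```

```bash
python3 -c "
from h import *
go([.52,.04,.07],[-.94,0,-.342],[0.03,1,0])"
```

```text
sign 1 shift [0.424, 0.012, 0.741] turn [-0.006, 0.213, -0.005]
sign -1 shift [0.424, 0.012, 0.741] turn [3.98, -0.007, -0.334]
```

{"api": "send_rows", "payload": {
  "plan": [
    [[0.08,0,0.15],[0,0.04,0]],
    [[0.16,0,0.3],[0,0.08,0]],
    [[0.24,0,0.45],[0,0.12,0]],
    [[0.34,0,0.6],[0,0.16,0]],
    [[0.42,0.01,0.73],[0,0.21,0]]
  ]
}}

```text
time_s: 7.6
tcp_pos: [0.519, 0.0397, 0.0692]
eef_rot: [-179.2, 20.0, 179.7]
contact_force: [0.6, -0.0, -1.5]
gripper_width: 0.035
```

```bash
python3 -c "
from h import *
st();go([.52,.04,.046],[-.94,0,-.342],[0.03,1,0])"
```

```text
{'time_s': 7.6, 'joints': [14.9217, 57.5114, 19.2019, -16.5446, -120.0118, -104.5235], 'tcp_pos': [0.519, 0.0397, 0.0692], 'eef_rot': [-179.2283, 19.9543, 179.7133], 'contact_force': [0.5773, -0.0212, -1.4764], 'moment': [-0.0061, -3.7735, -0.0093], 'gripper_width': 0.035}
sign 1 shift [0.046, 0.004, 0.147] turn [-0.006, -0.001, -0.006]
sign -1 shift [0.046, 0.004, 0.147] turn [3.994, -0.009, 0.001]
```

{"api": "send_rows", "payload": {
  "plan": [
    [[0.015,0,0.04],[0,0,0]],
    [[0.03,0,0.08],[0,0,0]],
    [[0.04,0,0.11],[0,0,0]],
    [[0.046,0,0.14],[0,0,0]],
    [[0.05,0,0.155],[0,0,0]]
  ]
}}

```text
time_s: 8.1
tcp_pos: [0.5204, 0.0394, 0.0455]
eef_rot: [-179.3, 20.1, 179.7]
contact_force: [-0.2, 0.5, -0.9]
gripper_width: 0.0352
```

```bash
python3 -c "
from h import *
st()"
```

```text
{'time_s': 8.1, 'joints': [14.9044, 59.1902, 19.3758, -16.2562, -118.4352, -103.9786], 'tcp_pos': [0.5204, 0.0394, 0.0455], 'eef_rot': [-179.2573, 20.0938, 179.7087], 'contact_force': [-0.1738, 0.5142, -0.9336], 'moment': [-0.0192, -3.8151, -0.0562], 'gripper_width': 0.0352}
```

{"api": "send_rows", "payload": {
  "plan": [
    [[0.004,0,0.01],[0,0,0]],
    [[0.008,0,0.02],[0,0,0]],
    [[0.012,0,0.035],[0,0,0]],
    [[0.016,0,0.044],[0,0,0]],
    [[0.016,0,0.044],[0,0,0]]
  ],
  "force": 4
}}

```text
time_s: 8.6
tcp_pos: [0.5203, 0.0393, 0.0384]
eef_rot: [-179.3, 20.1, 179.7]
contact_force: [0.4, -0.4, -0.4]
gripper_width: 0.0359
```

{"api": "send_rows", "payload": {
  "plan": [
    [[0,0,0],[0,0,0]],
    [[0,0,0],[0,0,0]],
    [[0,0,0],[0,0,0]],
    [[0,0,0],[0,0,0]],
    [[0,0,0],[0,0,0]]
  ],
  "jaw": 0.3
}}

```text
time_s: 9.1
tcp_pos: [0.5203, 0.0393, 0.0384]
eef_rot: [-179.3, 20.1, 179.7]
contact_force: [-0.2, -0.4, 0.3]
gripper_width: 0.0563
```

```bash
python3 -c "
from h import *
st();go([.58,.04,.17],[-.5,0,-.866],[0,1,0])
S=r.capture('scene');save(S,'s2');cv2.imwrite('pics/s2c.png',cv2.resize(S['color'][150:330,200:440,::-1],(800,600),interpolation=3))
print([(x['score'],x['uv'],pt(S,*x['uv']).round(3)) for x in r.find_in(S,'ground_strip_c')])"
```

```text
{'time_s': 9.1, 'joints': [14.9042, 59.7026, 19.3917, -16.185, -117.9793, -103.8235], 'tcp_pos': [0.5203, 0.0393, 0.0384], 'eef_rot': [-179.2557, 20.073, 179.7107], 'contact_force': [-0.1585, -0.4117, 0.2948], 'moment': [-0.0287, -3.1226, 0.0121], 'gripper_width': 0.0563}
sign 1 shift [-0.675, -0.002, -0.688] turn [-0.02, -0.887, 0.001]
sign -1 shift [-0.675, -0.002, -0.688] turn [3.741, 0.001, 1.359]
[(0.76, [323.5, 265.8], array([0.467, 0.044, 0.01 ]))]
```

View pics/s2c.png

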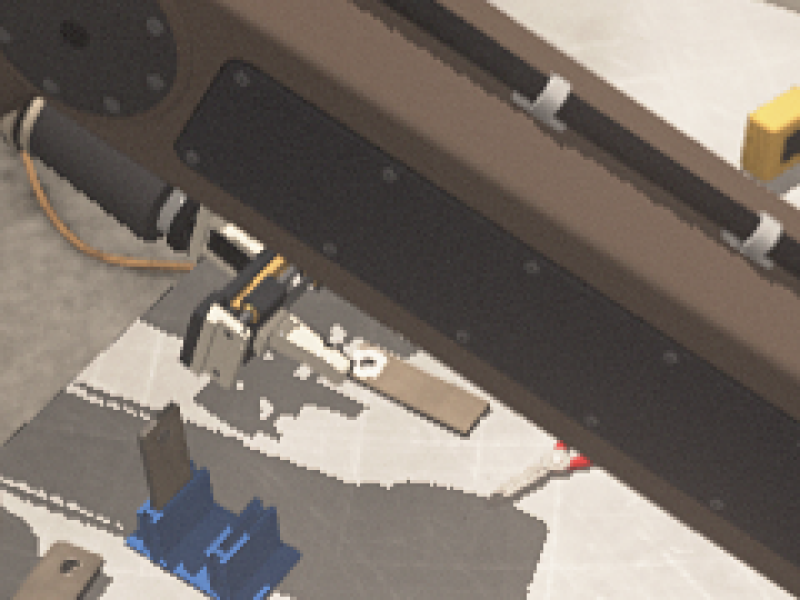

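Strip released and flat on the bench, at (400,380) in the crop (world ≈ 0.465, 0.044). Now back off and go upright for the regrasp.

{"api": "send_rows", "payload": {
  "plan": [
    [[-0.25,0,-0.15],[0,0,0]],
    [[-0.45,0,-0.3],[0,-0.18,0]],
    [[-0.6,0,-0.45],[0,-0.36,0]],
    [[-0.675,0,-0.6],[0,-0.54,0]],
    [[-0.675,0,-0.69],[0,-0.72,0]]
  ]
}}

```text
time_s: 9.7
tcp_pos: [0.5823, 0.0402, 0.1727]
eef_rot: [-178.9, 53.1, -179.7]
contact_force: [-0.1, 0.2, 1.9]
gripper_width: 0.0571
```

```bash
python3 -c "
from h import *
st();go([.49,.04,.22],[0,0,-1],[0,1,0])"
```

```text
{'time_s': 9.7, 'joints': [16.6506, 37.401, 13.6477, -9.9296, -101.8792, -106.3385], 'tcp_pos': [0.5823, 0.0402, 0.1727], 'eef_rot': [-178.8902, 53.0684, -179.6596], 'contact_force': [-0.0752, 0.2285, 1.8729], 'moment': [0.0698, -1.9111, -0.1003], 'gripper_width': 0.0571}
sign 1 shift [0.118, -0.011, -0.681] turn [-0.017, -0.821, 0.01]
sign -1 shift [0.118, -0.011, -0.681] turn [3.779, 0.016, 1.262]
```

{"api": "send_rows", "payload": {
  "plan": [
    [[-0.05,0,-0.1],[0,-0.18,0]],
    [[-0.05,0,-0.25],[0,-0.36,0]],
    [[0,-0.01,-0.4],[0,-0.54,0]],
    [[0.07,-0.01,-0.55],[0,-0.72,0]],
    [[0.118,-0.011,-0.68],[-0.017,-0.82,0.01]]
  ]
}}

```text
time_s: 10.2
tcp_pos: [0.4881, 0.0398, 0.2212]
eef_rot: [17.8, 89.6, 17.8]
contact_force: [0.1, 0.7, 1.5]
gripper_width: 0.0574
```

```bash
cat > strip.py <<'E'
from h import *
s=st();W=r.capture("wrist");save(W,"w3");C=cloud(W)
t=r.trace(W,"ground_strip_c")
for x in t[:2]:
    m=x["mask"];v,u=np.nonzero(m);P=np.array([pt(W,a,b,.006)[:2]*1000 for a,b in zip(u,v)],np.float32)
    print(round(x["score"],2),m.sum(),cv2.minAreaRect(P),np.median(C[m][:,2]).round(4))
E
python3 strip.py
```

```text
{'time_s': 10.2, 'joints': [27.7754, 3.7357, -24.4761, 0.08, -61.3874, -117.7408], 'tcp_pos': [0.4881, 0.0398, 0.2212], 'eef_rot': [17.7687, 89.5932, 17.8413], 'contact_force': [0.0676, 0.714, 1.5323], 'moment': [0.0116, 0.0964, -0.0086], 'gripper_width': 0.0574}
0.92 5316 ((468.18194580078125, 40.02055740356445), (36.7214241027832, 117.52244567871094), 89.19126892089844) 0.0051
0.38 40262 ((498.942138671875, -167.1790771484375), (212.30752563476562, 219.1895294189453), 4.389361381530762) 0.0097
```

View pics/w3.png

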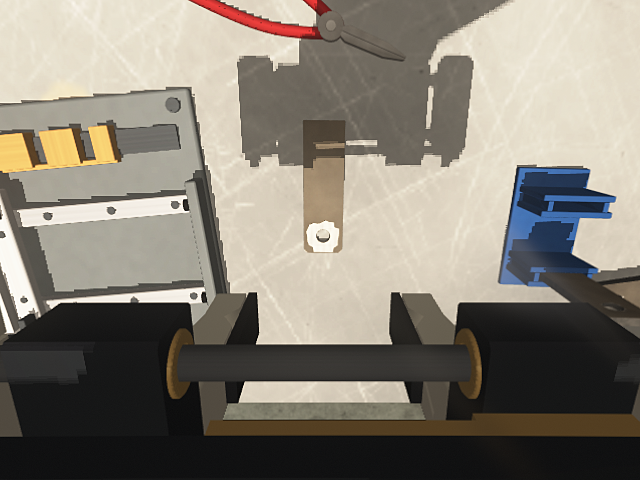

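The strip lies flat under the gripper at (323,190), about 1° off the world x axis. Descending to grip across its width.

{"api": "send_rows", "payload": {
  "plan": [
    [[0.2,0,-0.06],[0.015,0,0]],
    [[0.5,0,-0.13],[0.015,0,0]],
    [[0.8,0,-0.133],[0.015,0,0]],
    [[1,0,-0.133],[0.015,0,0]],
    [[1,0,-0.133],[0.015,0,0]]
  ]
}}

```text
time_s: 10.8
tcp_pos: [0.4643, 0.0383, 0.0686]
eef_rot: [-163.2, 89.9, -163.8]
contact_force: [-0.6, -1.0, 0.2]
gripper_width: 0.0573
```

```bash
python3 -c "
from h import *
st();go([.4682,.04,.0215],[0,0,-1],[0.014,1,0])"
```

```text
{'time_s': 10.8, 'joints': [29.0008, 12.6064, -37.969, -0.0518, -39.5693, -119.5626], 'tcp_pos': [0.4643, 0.0383, 0.0686], 'eef_rot': [-163.2474, 89.8516, -163.8493], 'contact_force': [-0.5508, -0.9569, 0.1834], 'moment': [-0.1028, 0.0489, 0.0161], 'gripper_width': 0.0573}
sign 1 shift [0.314, 0.012, 0.027] turn [0.004, -0.003, 0.001]
sign -1 shift [0.314, 0.012, 0.027] turn [-3.996, -0.002, -0.005]
```

{"api": "send_rows", "payload": {
  "plan": [
    [[0.08,0.012,0.027],[0,0,0]],
    [[0.16,0.012,0.027],[0,0,0]],
    [[0.24,0.012,0.027],[0,0,0]],
    [[0.3,0.012,0.027],[0,0,0]],
    [[0.312,0.012,0.027],[0,0,0]]
  ]
}}

```text
time_s: 11.3
tcp_pos: [0.4687, 0.0401, 0.022]
eef_rot: [-161.4, 89.8, -162.0]
contact_force: [0.5, -0.1, 0.2]
gripper_width: 0.057
```

{"api": "send_rows", "payload": {
  "plan": [
    [[0,0,0],[0,0,0]],
    [[0,0,0],[0,0,0]],
    [[0,0,0],[0,0,0]],
    [[0,0,0],[0,0,0]],
    [[0,0,0],[0,0,0]]
  ],
  "jaw": -0.5,
  "force": 30
}}

```text
time_s: 11.8
tcp_pos: [0.4691, 0.0403, 0.0225]
eef_rot: [-162.1, 89.9, -162.7]
contact_force: [-0.6, -0.4, 5.6]
gripper_width: 0.0348
```

```bash
python3 -c "
from h import *
st()"
```

```text
{'time_s': 11.8, 'joints': [28.9314, 17.5487, -39.9021, -0.0412, -32.6577, -119.4888], 'tcp_pos': [0.4691, 0.0403, 0.0225], 'eef_rot': [-162.074, 89.8893, -162.6661], 'contact_force': [-0.5855, -0.3701, 5.607], 'moment': [-0.0476, 0.288, -0.0242], 'gripper_width': 0.0348}
```

{"api": "send_rows", "payload": {
  "plan": [
    [[-0.1,0,0],[0,0,0]],
    [[-0.35,0,0],[0,0,0]],
    [[-0.6,0,0],[0,0,0]],
    [[-0.85,-0.1,0],[0,0,0]],
    [[-1,-0.25,0],[0,0,0]]
  ]
}}

```text
time_s: 12.3
tcp_pos: [0.4697, 0.0033, 0.1753]
eef_rot: [25.4, 89.9, 24.9]
contact_force: [2.2, 0.4, -2.7]
gripper_width: 0.0349
```

{"api": "send_rows", "payload": {
  "plan": [
    [[-0.05,-0.2,0.05],[-0.03,0,0]],
    [[-0.05,-0.45,0.1],[-0.06,0,0]],
    [[-0.05,-0.7,0.15],[-0.1,0,0]],
    [[-0.05,-0.9,0.2],[-0.131,0,0]],
    [[-0.05,-1,0.2],[-0.131,0,0]]
  ]
}}

```text
time_s: 12.8
tcp_pos: [0.4984, -0.149, 0.1823]
eef_rot: [48.8, 90.0, 54.2]
contact_force: [-0.1, 0.1, -1.3]
gripper_width: 0.0345
```

```bash
python3 -c "
from h import *
st();go([.5334,-.2473,.17],[0,0,-1],[-0.0889,.996,0])"
```

```text
{'time_s': 12.8, 'joints': [4.97, 9.0008, -23.864, -0.0337, -57.1108, -89.5932], 'tcp_pos': [0.4984, -0.149, 0.1823], 'eef_rot': [48.825, 89.9626, 54.1835], 'contact_force': [-0.0577, 0.1309, -1.2707], 'moment': [0.0175, 0.0603, -0.0378], 'gripper_width': 0.0345}
sign 1 shift [0.082, -0.674, 0.171] turn [0.006, 0.001, -0.001]
sign -1 shift [0.082, -0.674, 0.171] turn [-3.994, 0.001, 0.001]
```

```bash
cat > n.py <<'E'
from h import *
W=r.capture("wrist");save(W,"w4");C=cloud(W);z=C[...,2];s=r.get_state();t=np.array(s["tcp_pos"])
th=np.radians(5.1);Rb=np.array([[np.cos(th),np.sin(th)],[-np.sin(th),np.cos(th)]])
L=(C[...,:2]-np.array([.5334,-.2473]))@Rb.T*1000
np.set_printoptions(suppress=True,linewidth=200)
in_=lambda a,b,c,d,z0,z1:(L[...,0]>a)&(L[...,0]<b)&(L[...,1]>c)&(L[...,1]<d)&(z>z0)&(z<z1)
m=in_(-75,80,-28,28,.040,.065)
print("z hist",np.histogram(z[m],bins=np.arange(.040,.066,.002)))
img=np.zeros((140,400),np.uint8)
m=in_(-130,90,-34,34,.0,.08)
g=np.zeros((68*4,220*4),np.float32)
ix=((L[...,0][m]+130)*4).astype(int);iy=((34-L[...,1][m])*4).astype(int)
g[iy.clip(0,271),ix.clip(0,879)]=z[m]
g=cv2.dilate(g,np.ones((5,5)))
c=cv2.applyColorMap(np.clip((g-.03)*255/.03,0,255).astype(np.uint8),cv2.COLORMAP_JET)
x0=520;cv2.line(c,(x0,0),(x0,271),(255,255,255),1);cv2.line(c,(0,136),(879,136),(255,255,255),1)
# color ortho at z=.046
xs,ys=np.meshgrid(np.arange(-130,90,.25),np.arange(34,-34,-.25))
Pw=np.stack([xs,ys],-1)/1000@Rb+np.array([.5334,-.2473]);Pw=np.dstack([Pw,np.full(xs.shape,.046)])
T=W["pose"];pc=(Pw-T[:3,3])@T[:3,:3];sl=pc[...,:2]/pc[...,2:];rr=1+W["k1"]*(sl**2).sum(-1,keepdims=True)
uv=(sl*rr)*np.array([W["mtx"][0,0],W["mtx"][1,1]])+W["mtx"][:2,2]
o=cv2.remap(W["color"][...,::-1].copy(),uv[...,0].astype(np.float32),uv[...,1].astype(np.float32),1)
for q in(-61,-57,-43,43,57,61): cv2.line(o,(int((q+130)*4),0),(int((q+130)*4),15),(0,0,255),1)
cv2.line(o,(x0,0),(x0,271),(0,255,0),1);cv2.line(o,(0,136),(879,136),(0,255,0),1)
for q in(-19,19): cv2.line(o,(260,int((34-q)*4)),(300,int((34-q)*4)),(0,0,255),1)
cv2.imwrite("pics/n4.png",cv2.resize(np.vstack([c,o]),(800,496)))
for t in r.trace(W,"ground_strip_c")[:1]:
    v,u=np.nonzero(t["mask"]);ztop=s["tcp_pos"][2]-.0165+.003
    P=np.array([pt(W,a,b,.165)[:2]*1000 for a,b in zip(u,v)],np.float32);print(t["score"],t["mask"].sum(),cv2.minAreaRect(P),np.median(z[t["mask"]]))
E
python3 n.py
```

```text
z hist (array([ 332, 2835,  430,  636,   69,    0,    0,    0,    0,    0,    0,    0]), array([0.04 , 0.042, 0.044, 0.046, 0.048, 0.05 , 0.052, 0.054, 0.056, 0.058, 0.06 , 0.062, 0.064]))
0.61 17116 ((495.4920959472656, -148.77244567871094), (114.162109375, 35.41699981689453), 5.390675067901611) 0.1647938079348903
```

View pics/n4.png

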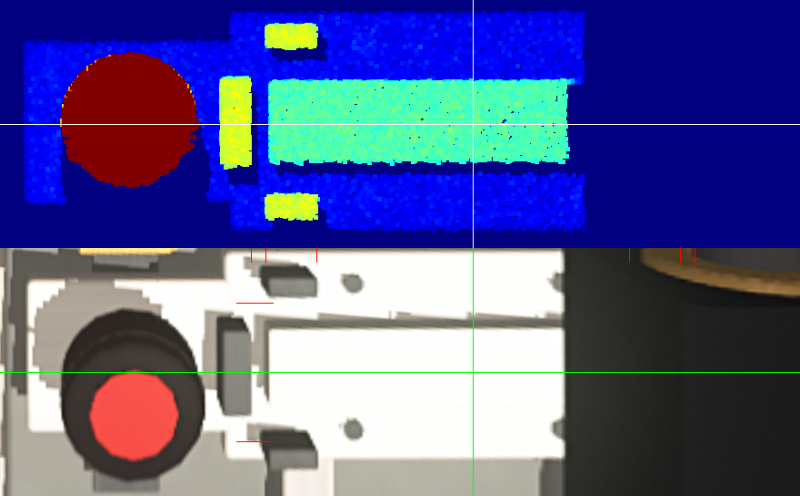

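```bash
python3 -c "
from h import *
go([.5340,-.2464,.11],[0,0,-1],[-0.0889,.996,0])"
```

```text
sign 1 shift [0.48, -0.672, 0.181] turn [0.003, -0.0, -0.001]
sign -1 shift [0.48, -0.672, 0.181] turn [-3.997, 0.001, -0.001]
```

{"api": "send_rows", "payload": {
  "plan": [
    [[0,-0.2,0.05],[0,0,0]],
    [[0.05,-0.4,0.1],[0,0,0]],
    [[0.2,-0.6,0.16],[0.003,0,0]],
    [[0.4,-0.672,0.181],[0.003,0,0]],
    [[0.48,-0.672,0.181],[0.003,0,0]]
  ]
}}

```text
time_s: 13.4
tcp_pos: [0.5325, -0.2466, 0.1067]
eef_rot: [153.2, 89.7, 158.2]
contact_force: [-1.0, 0.5, -2.6]
gripper_width: 0.0344
```

{"api": "send_rows", "payload": {
  "plan": [
    [[0,0,0],[0,0,0]],
    [[0,0,0],[0,0,0]],
    [[0,0,0],[0,0,0]],
    [[0,0,0],[0,0,0]],
    [[0,0,0],[0,0,0]]
  ]
}}

```text
time_s: 13.9
tcp_pos: [0.5331, -0.2463, 0.1079]
eef_rot: [143.8, 89.8, 148.8]
contact_force: [0.0, 0.3, -2.3]
gripper_width: 0.0347
```

```bash
python3 -c "
from h import *
st();go([.5340,-.2464,.075],[0,0,-1],[-0.0889,.996,0])"
```

```text
{'time_s': 13.9, 'joints': [-5.782, 19.5793, -20.4871, -0.1014, -50.0978, -79.1233], 'tcp_pos': [0.5331, -0.2463, 0.1079], 'eef_rot': [143.8184, 89.8184, 148.848], 'contact_force': [0.0152, 0.297, -2.3002], 'moment': [-0.0331, -0.0432, -0.0218], 'gripper_width': 0.0347}
sign 1 shift [0.219, -0.002, 0.007] turn [-0.002, -0.003, -0.002]
sign -1 shift [0.219, -0.002, 0.007] turn [3.998, -0.004, 0.005]
```

{"api": "send_rows", "payload": {
  "plan": [
    [[0.08,0,0.007],[0,0,0]],
    [[0.16,0,0.007],[0,0,0]],
    [[0.2,0,0.007],[0,0,0]],
    [[0.235,0,0.007],[0,0,0]],
    [[0.255,0,0.007],[0,0,0]]
  ]
}}

```text
time_s: 14.4
tcp_pos: [0.5336, -0.2461, 0.0686]
eef_rot: [151.3, 89.7, 156.4]
contact_force: [-0.2, 0.3, -1.8]
gripper_width: 0.0346
```

```bash
python3 -c "
from h import *
st();go([.5340,-.2464,.067],[0,0,-1],[-0.0889,.996,0])
W=r.capture('wrist');save(W,'w5');C=cloud(W);z=C[...,2]
t=r.trace(W,'ground_strip_c')
for x in t[:1]:
    m=x['mask'];print(x['score'],m.sum(),np.percentile(z[m],[5,25,50,75,95]).round(4))"
```

```text
{'time_s': 14.4, 'joints': [-5.761, 22.3726, -22.5223, -0.1101, -45.348, -79.1366], 'tcp_pos': [0.5336, -0.2461, 0.0686], 'eef_rot': [151.3424, 89.7448, 156.3672], 'contact_force': [-0.2264, 0.2693, -1.7573], 'moment': [-0.0384, -0.0201, 0.0451], 'gripper_width': 0.0346}
sign 1 shift [0.011, -0.002, 0.002] turn [-0.002, -0.005, -0.003]
sign -1 shift [0.011, -0.002, 0.002] turn [3.998, -0.004, 0.008]
0.55 17143 [0.0501 0.0508 0.0512 0.0516 0.0522]
```

View pics/w5.png

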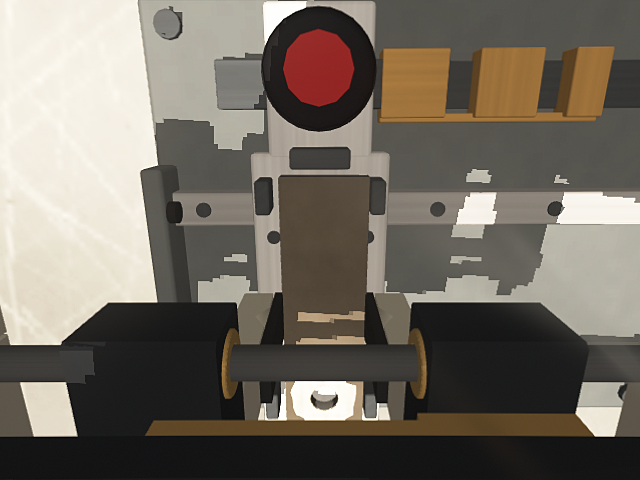

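View: the strip is over the nest. Side gaps are about 7 px left and 2 px right, and the near-end gap is about 7 px (≈2.5 px/mm). I'll shift about 1 mm right-to-left in the image and 1 mm towards the robot, then seat it.

{"api": "send_rows", "payload": {
  "plan": [
    [[0,-0.006,-0.008],[0,0,0]],
    [[0,-0.006,-0.008],[0,0,0]],
    [[0,-0.006,-0.008],[0,0,0]],
    [[0.006,-0.006,-0.008],[0,0,0]],
    [[0.01,-0.006,-0.008],[0,0,0]]
  ]
}}

```text
time_s: 15.0
tcp_pos: [0.5326, -0.2472, 0.0676]
eef_rot: [148.7, 89.8, 153.7]
contact_force: [0.7, 0.2, -1.8]
gripper_width: 0.0345
```

```bash
cat > gap.py <<'E'
from h import *
s=st();W=r.capture('wrist');save(W,'w6');C=cloud(W);z=C[...,2]
g=W['color'].astype(int).sum(-1)//3
print('row192',g[192,255:390:1].tolist());print('col320',g[145:185,322].tolist())
m=np.zeros(z.shape,bool);m[180:290,285:362]=1
A=np.c_[C[m][:,:2],np.ones(m.sum())];c=np.linalg.lstsq(A,z[m],rcond=None)[0];print('tilt deg',np.degrees(c[:2]).round(2),'ztop',np.median(z[m]))
E
python3 gap.py
```

```text
{'time_s': 15.0, 'joints': [-5.8783, 22.3965, -22.6583, -0.1098, -45.1544, -79.0247], 'tcp_pos': [0.5326, -0.2472, 0.0676], 'eef_rot': [148.6811, 89.7768, 153.7006], 'contact_force': [0.6925, 0.2438, -1.8351], 'moment': [-0.0604, -0.0337, -0.0226], 'gripper_width': 0.0345}
row192 [162, 51, 47, 57, 57, 56, 56, 56, 58, 57, 58, 58, 59, 58, 54, 47, 37, 36, 29, 50, 170, 168, 172, 124, 68, 68, 71, 71, 73, 72, 72, 72, 73, 72, 73, 72, 72, 72, 73, 73, 74, 73, 75, 73, 73, 75, 74, 74, 74, 74, 73, 74, 74, 73, 73, 73, 72, 72, 71, 71, 72, 71, 72, 71, 72, 71, 70, 71, 72, 71, 71, 72, 72, 72, 72, 73, 73, 74, 72, 73, 73, 73, 72, 74, 74, 72, 75, 74, 75, 74, 73, 74, 75, 74, 75, 75, 75, 74, 75, 74, 76, 75, 75, 76, 76, 75, 75, 76, 77, 75, 75, 76, 76, 75, 87, 52, 44, 46, 46, 55, 60, 63, 62, 62, 63, 63, 63, 65, 65, 64, 64, 64, 56, 58, 139]
col320 [164, 164, 165, 175, 108, 44, 41, 58, 61, 64, 62, 65, 64, 64, 63, 62, 62, 62, 63, 63, 64, 61, 62, 61, 61, 57, 45, 84, 164, 139, 50, 41, 74, 76, 73, 72, 73, 73, 72, 72]
tilt deg [-7.96 -0.48] ztop 0.05017370262894087
```

{"api": "send_rows", "payload": {
  "plan": [
    [[0,-0.004,0],[0,0,0]],
    [[0.004,-0.004,0],[0,0,0]],
    [[0.008,-0.004,0],[0,0,0]],
    [[0.008,-0.004,0],[0,0,0]],
    [[0.008,-0.004,0],[0,0,0]]
  ]
}}

```text
time_s: 15.55
tcp_pos: [0.5327, -0.2478, 0.0666]
eef_rot: [150.3, 89.8, 155.3]
contact_force: [-1.8, 0.8, 3.9]
gripper_width: 0.034
```

{"api": "send_rows", "payload": {
  "plan": [
    [[0,0,0],[0,0,0]],
    [[0,0,0],[0,0,0]],
    [[0,0,0],[0,0,0]],
    [[0,0,0],[0,0,0]],
    [[0,0,0],[0,0,0]]
  ],
  "jaw": 0.2
}}

```text
time_s: 16.05
tcp_pos: [0.5327, -0.2478, 0.0665]
eef_rot: [150.2, 89.8, 155.2]
contact_force: [0.4, -0.2, -0.2]
gripper_width: 0.0523
```

{"api": "send_rows", "payload": {
  "plan": [
    [[-0.05,0,0],[0,0,0]],
    [[-0.2,0,0],[0,0,0]],
    [[-0.4,0,0],[0,0,0]],
    [[-0.6,0,0],[0,0,0]],
    [[-0.7,0,-0.15],[0,0,0]]
  ]
}}

```text
time_s: 16.55
tcp_pos: [0.5134, -0.2503, 0.1748]
eef_rot: [-9.5, 90.0, -4.4]
contact_force: [-0.1, -0.2, 0.1]
gripper_width: 0.0522
```

```bash
python3 l.py 7 knob_c ground_strip_c;python3 - <<'E'
from h import *
W=dict(np.load('w_7.npz'));C=cloud(W);z=C[...,2]
th=np.radians(5.1);Rb=np.array([[np.cos(th),np.sin(th)],[-np.sin(th),np.cos(th)]])
L=(C[...,:2]-np.array([.5334,-.2473]))@Rb.T*1000
for a in range(-55,60,10):
    m=(abs(L[...,0]-a)<5)&(abs(L[...,1])<15)&(z>.03)&(z<.07);print(a,m.sum(),np.median(z[m]).round(4) if m.any() else '',end=' | ')
k=(z>.06)&(z<.085)&(abs(L[...,0]+95)<25)&(abs(L[...,1])<30)
print('\nknob',cv2.minEnclosingCircle((C[k&(z>.07)][:,:2]*1000).astype(np.float32)),np.median(z[k]))
E
```

```text
{'time_s': 16.55, 'joints': [-6.3689, 14.0823, -18.3333, -0.002, -57.5355, -78.5141], 'tcp_pos': [0.5134, -0.2503, 0.1748], 'eef_rot': [-9.5383, 89.951, -4.4224], 'contact_force': [-0.0708, -0.2269, 0.142], 'moment': [-0.014, 0.0399, -0.0254], 'gripper_width': 0.0522}
[[-0.09, 0.951, 0.295, 0.434], [0.996, 0.086, 0.026, -0.257], [-0.0, 0.296, -0.955, 0.313], [0.0, 0.0, 0.0, 1.0]]
knob_c [(0.65, [326.0, 129.0], [0.439, -0.2553, 0.0729]), (0.59, [324.0, 175.0], [0.4686, -0.2532, 0.0469])]
ground_strip_c [(0.72, [329.0, 259.0], [0.5257, -0.2452, 0.049])]
-55 798 0.0489 | -45 660 0.0491 | -35 632 0.0491 | -25 624 0.0492 | -15 602 0.0491 | -5 576 0.0491 | 5 565 0.0492 | 15 544 0.0491 | 25 532 0.0491 | 35 459 0.0491 | 45 549 0.0488 | 55 351 0.0491 | 
knob ((439.3245849609375, -255.7547607421875), 17.80645179748535) 0.07323609846028253
```

View pics/w_7.png

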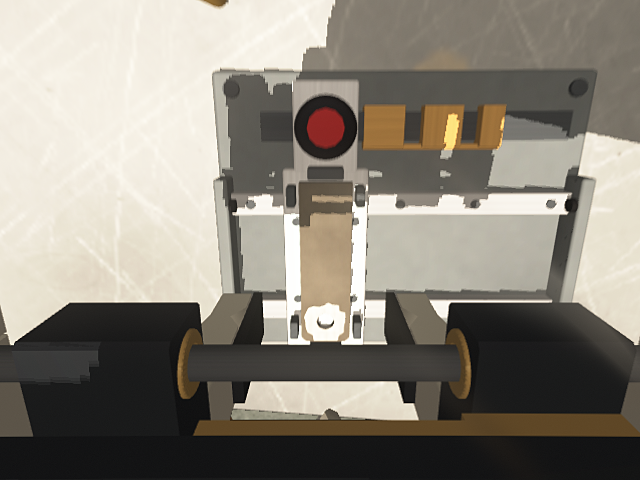

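Strip seated level (top 49 mm by depth along its whole length, with the knob reading about 1 mm low too). Knob at (326,128). On to the knob.

```bash
python3 -c "
from h import *
go([.4393,-.2558,.064],[0,0,-1],[-0.0889,.996,0])"
```

```text
sign 1 shift [0.731, 0.003, -0.477] turn [-0.002, -0.0, -0.002]
sign -1 shift [0.731, 0.003, -0.477] turn [3.998, -0.003, 0.0]
```

{"api": "send_rows", "payload": {
  "plan": [
    [[0,0.003,-0.25],[0,0,0]],
    [[0,0.003,-0.477],[0,0,0]],
    [[0.15,0.003,-0.477],[0,0,0]],
    [[0.35,0.003,-0.477],[0,0,0]],
    [[0.4,0.003,-0.477],[0,0,0]]
  ]
}}

```text
time_s: 17.2
tcp_pos: [0.4375, -0.2553, 0.1109]
eef_rot: [146.6, 89.7, 151.6]
contact_force: [-0.9, -0.3, -0.3]
gripper_width: 0.0525
```

```bash
python3 -c "
from h import *
st();go([.4393,-.2558,.064],[0,0,-1],[-0.0889,.996,0])"
```

```text
{'time_s': 17.2, 'joints': [-8.0995, 12.6278, -30.2613, -0.1436, -47.3968, -76.8328], 'tcp_pos': [0.4375, -0.2553, 0.1109], 'eef_rot': [146.6313, 89.6952, 151.6015], 'contact_force': [-0.9485, -0.3181, -0.2936], 'moment': [-0.0559, 0.073, -0.0214], 'gripper_width': 0.0525}
sign 1 shift [0.313, -0.005, 0.013] turn [-0.003, -0.006, -0.004]
sign -1 shift [0.313, -0.005, 0.013] turn [3.997, -0.006, 0.009]
```

{"api": "send_rows", "payload": {
  "plan": [
    [[0.08,-0.005,0.013],[0,0,0]],
    [[0.16,-0.005,0.013],[0,0,0]],
    [[0.24,-0.005,0.013],[0,0,0]],
    [[0.3,-0.005,0.013],[0,0,0]],
    [[0.313,-0.005,0.013],[0,0,0]]
  ]
}}

```text
time_s: 17.7
tcp_pos: [0.4387, -0.2556, 0.0628]
eef_rot: [150.6, 89.6, 155.6]
contact_force: [-0.7, -0.3, -0.1]
gripper_width: 0.0524
```

{"api": "send_rows", "payload": {
  "plan": [
    [[0,0,0],[0,0,0]],
    [[0,0,0],[0,0,0]],
    [[0,0,0],[0,0,0]],
    [[0,0,0],[0,0,0]],
    [[0,0,0],[0,0,0]]
  ],
  "jaw": -0.6,
  "force": 50
}}

```text
time_s: 18.2
tcp_pos: [0.439, -0.2557, 0.0632]
eef_rot: [148.8, 89.6, 153.7]
contact_force: [0.7, 0.2, 2.5]
gripper_width: 0.0351
```

{"api": "send_rows", "payload": {
  "plan": [
    [[-0.02,0,0],[0,0,0]],
    [[-0.04,0,0],[0,0,0]],
    [[-0.06,0,0],[0,0,0]],
    [[-0.08,0,0],[0,0,0]],
    [[-0.095,0,0],[0,0,0]]
  ]
}}

```text
time_s: 18.7
tcp_pos: [0.4389, -0.2556, 0.0774]
eef_rot: [148.1, 89.6, 153.1]
contact_force: [2.7, -1.5, -13.5]
gripper_width: 0.035
```

```bash
python3 -c "
from h import *
st()"
```

```text
{'time_s': 18.7, 'joints': [-8.1236, 15.4412, -32.067, -0.179, -42.849, -76.7917], 'tcp_pos': [0.4389, -0.2556, 0.0774], 'eef_rot': [148.0982, 89.6227, 153.0513], 'contact_force': [2.6786, -1.4947, -13.5046], 'moment': [-0.7281, -1.3845, -0.0218], 'gripper_width': 0.035}
```

Plunger is up 14 mm with about 13 N, matching the spring. Slide left 45 mm.

{"api": "send_rows", "payload": {
  "plan": [
    [[0,0.02,0],[0,0,0]],
    [[0,0.07,0],[0,0,0]],
    [[0,0.13,0],[0,0,0]],
    [[0,0.18,0],[0,0,0]],
    [[0,0.2,0],[0,0,0]]
  ]
}}

```text
time_s: 19.2
tcp_pos: [0.4361, -0.2247, 0.0774]
eef_rot: [147.6, 89.6, 152.6]
contact_force: [2.6, -1.5, -12.1]
gripper_width: 0.0351
```

{"api": "send_rows", "payload": {
  "plan": [
    [[0,0.02,0],[0,0,0]],
    [[0,0.05,0],[0,0,0]],
    [[0,0.08,0],[0,0,0]],
    [[0,0.1,0],[0,0,0]],
    [[0,0.1,0],[0,0,0]]
  ]
}}

```text
time_s: 19.7
tcp_pos: [0.4347, -0.2092, 0.0775]
eef_rot: [144.1, 89.6, 149.1]
contact_force: [3.6, 2.5, -13.1]
gripper_width: 0.035
```

```bash
python3 -c "
from h import *
s=st();d=(np.array(s['tcp_pos'])-[.4389,-.2556,.0774]);e=np.array([-.0889,.996,0]);print('travel',d@e,'perp',d@[.996,.0889,0])
W=r.capture('wrist');print([(x['score'],pt(W,*x['uv']).round(4)) for x in r.find_in(W,'ground_strip_c')[:1]])"
```

```text
{'time_s': 19.7, 'joints': [-2.4301, 13.3341, -35.1294, -0.291, -41.8959, -82.3513], 'tcp_pos': [0.4347, -0.2092, 0.0775], 'eef_rot': [144.148, 89.5917, 149.1494], 'contact_force': [3.6396, 2.4815, -13.0912], 'moment': [0.7779, -1.2995, -0.1032], 'gripper_width': 0.035}
travel 0.04658817155792656 perp -5.895560557045913e-05
[(0.69, array([ 0.4879, -0.2029,  0.0496]))]
```

{"api": "send_rows", "payload": {
  "plan": [
    [[0.01,0,0],[0,0,0]],
    [[0.02,0,0],[0,0,0]],
    [[0.03,0,0],[0,0,0]],
    [[0.03,0,0],[0,0,0]],
    [[0.03,0,0],[0,0,0]]
  ]
}}

```text
time_s: 20.3
tcp_pos: [0.4347, -0.2094, 0.0729]
eef_rot: [144.8, 89.6, 149.8]
contact_force: [2.4, 1.8, -11.6]
gripper_width: 0.0351
```

{"api": "send_rows", "payload": {
  "plan": [
    [[0,0,0],[0,0,0]],
    [[0,0,0],[0,0,0]],
    [[0,0,0],[0,0,0]],
    [[0,0,0],[0,0,0]],
    [[0,0,0],[0,0,0]]
  ],
  "force": 3
}}

```text
time_s: 20.8
tcp_pos: [0.4346, -0.2095, 0.0731]
eef_rot: [145.7, 89.6, 150.7]
contact_force: [-2.0, 2.1, -2.5]
gripper_width: 0.0361
```

{"api": "send_rows", "payload": {
  "plan": [
    [[0,0.012,0],[0,0,0]],
    [[0,0.024,0],[0,0,0]],
    [[0,0.036,0],[0,0,0]],
    [[0,0.048,0],[0,0,0]],
    [[0,0.05,0],[0,0,0]]
  ]
}}

```text
time_s: 21.3
tcp_pos: [0.434, -0.2026, 0.0734]
eef_rot: [152.9, 89.6, 157.9]
contact_force: [-0.4, -6.3, -5.0]
gripper_width: 0.045
```

```bash
cat > k.py <<'E'
from h import *
s=st();d=(np.array(s['tcp_pos'])-[.4389,-.2556,.0774]);e=np.array([-.0889,.996,0]);print('travel',(d@e).round(4))
W=r.capture('wrist');C=cloud(W);z=C[...,2];col=W['color'].astype(int)
red=(col[...,0]>110)&(col[...,1]<80)&(col[...,2]<80)&(z>.05)&(z<.11)&(np.hypot(C[...,0]-s['tcp_pos'][0],C[...,1]-s['tcp_pos'][1])<.03)
print('knob top',red.sum(),np.median(C[red],axis=0).round(4) if red.any() else '')
E
python3 k.py
```

```text
{'time_s': 21.3, 'joints': [-1.5293, 13.3984, -35.8471, -0.2046, -41.1138, -83.3017], 'tcp_pos': [0.434, -0.2026, 0.0734], 'eef_rot': [152.9171, 89.6166, 157.9315], 'contact_force': [-0.3564, -6.3077, -4.9666], 'moment': [-2.1772, -0.0675, -0.0212], 'gripper_width': 0.045}
travel 0.0532
knob top 892 [ 0.4289 -0.2074  0.0825]
```

Knob is riding on the bar (about 9 mm up) at roughly 48 mm travel. Stiffen the fingers slightly open and push with the trailing one.

{"api": "send_rows", "payload": {
  "plan": [
    [[0,0,0],[0,0,0]],
    [[0,0.012,0],[0,0,0]],
    [[0,0.024,0],[0,0,0]],
    [[0,0.036,0],[0,0,0]],
    [[0,0.048,0],[0,0,0]]
  ],
  "jaw": -0.02,
  "force": 30
}}

```text
time_s: 21.85
tcp_pos: [0.4336, -0.1953, 0.0736]
eef_rot: [152.2, 89.6, 157.2]
contact_force: [0.4, 0.2, -0.1]
gripper_width: 0.043
```

```bash
python3 k.py
```

```text
{'time_s': 21.85, 'joints': [-0.5771, 13.0791, -36.2709, -0.2066, -40.9822, -84.2469], 'tcp_pos': [0.4336, -0.1953, 0.0736], 'eef_rot': [152.1956, 89.6414, 157.2152], 'contact_force': [0.3564, 0.1501, -0.1142], 'moment': [-0.0521, -0.0138, 0.0276], 'gripper_width': 0.043}
travel 0.0605
knob top 1381 [ 0.4312 -0.1973  0.0741]
```

Knob top reads 74 mm, so it seems to have snapped in. Test the lock with a gentle push.

{"api": "send_rows", "payload": {
  "plan": [
    [[0,0.008,0],[0,0,0]],
    [[0,0.016,0],[0,0,0]],
    [[0,0.022,0],[0,0,0]],
    [[0,0.026,0],[0,0,0]],
    [[0,0.028,0],[0,0,0]]
  ]
}}

```text
time_s: 22.4
tcp_pos: [0.4332, -0.1909, 0.0736]
eef_rot: [150.8, 89.6, 155.8]
contact_force: [-0.1, -2.1, 0.6]
gripper_width: 0.0426
```

```bash
python3 k.py
```

```text
{'time_s': 22.4, 'joints': [0.0003, 12.8954, -36.5264, -0.2254, -40.9074, -84.8079], 'tcp_pos': [0.4332, -0.1909, 0.0736], 'eef_rot': [150.813, 89.6394, 155.8347], 'contact_force': [-0.1378, -2.1092, 0.5994], 'moment': [-0.7469, -0.1272, -0.0345], 'gripper_width': 0.0426}
travel 0.065
knob top 1471 [ 0.4306 -0.1942  0.0741]
```

{"api": "send_rows", "payload": {
  "plan": [
    [[0,0.003,0],[0,0,0]],
    [[0,0.006,0],[0,0,0]],
    [[0,0.009,0],[0,0,0]],
    [[0,0.009,0],[0,0,0]],
    [[0,0.009,0],[0,0,0]]
  ]
}}

```text
time_s: 22.95
tcp_pos: [0.4331, -0.1896, 0.0736]
eef_rot: [151.6, 89.6, 156.6]
contact_force: [0.4, -3.3, 0.1]
gripper_width: 0.043
```

```bash
python3 k.py
```

```text
{'time_s': 22.95, 'joints': [0.1706, 12.844, -36.6035, -0.2213, -40.885, -84.9852], 'tcp_pos': [0.4331, -0.1896, 0.0736], 'eef_rot': [151.5992, 89.6375, 156.6169], 'contact_force': [0.4288, -3.3423, 0.1123], 'moment': [-1.3491, -0.144, 0.0109], 'gripper_width': 0.043}
travel 0.0663
knob top 1474 [ 0.4304 -0.193   0.0741]
```

{"api": "send_rows", "payload": {
  "plan": [
    [[0,0.004,0],[0,0,0]],
    [[0,0.008,0],[0,0,0]],
    [[0,0.011,0],[0,0,0]],
    [[0,0.011,0],[0,0,0]],
    [[0,0.011,0],[0,0,0]]
  ]
}}

```text
time_s: 23.5
tcp_pos: [0.433, -0.189, 0.0736]
eef_rot: [163.6, 89.7, 168.6]
contact_force: [1.8, -12.5, -3.0]
gripper_width: 0.0428
```

```bash
python3 k.py
```

```text
{'time_s': 23.5, 'joints': [0.3187, 12.7986, -36.7079, -0.106, -40.829, -85.1985], 'tcp_pos': [0.433, -0.189, 0.0736], 'eef_rot': [163.6039, 89.6576, 168.6436], 'contact_force': [1.7835, -12.5376, -3.0336], 'moment': [-4.5432, -0.4769, 0.04], 'gripper_width': 0.0428}
travel 0.0669
knob top 1470 [ 0.4304 -0.1926  0.0742]
```

The push now meets 12.5 N with the knob at home height, so it's locked. Back off, open, lift away and look.

{"api": "send_rows", "payload": {
  "plan": [
    [[0,-0.012,0],[0,0,0]],
    [[0,-0.022,0],[0,0,0]],
    [[0,-0.022,0],[0,0,0]],
    [[0,-0.022,0],[0,0,0]],
    [[0,-0.022,0],[0,0,0]]
  ],
  "jaw": 0.3
}}

```text
time_s: 24.05
tcp_pos: [0.4333, -0.1921, 0.0736]
eef_rot: [162.0, 89.7, 167.0]
contact_force: [0.1, 0.6, 0.7]
gripper_width: 0.0567
```

{"api": "send_rows", "payload": {
  "plan": [
    [[-0.1,0,0],[0,0,0]],
    [[-0.3,0,0],[0,0,0]],
    [[-0.55,0,0],[0,0,0]],
    [[-0.8,0,0.2],[0,0,0]],
    [[-1,0,0.4],[0,0,0]]
  ]
}}

```text
time_s: 24.55
tcp_pos: [0.4946, -0.1869, 0.2263]
eef_rot: [154.1, 89.8, 159.2]
contact_force: [1.1, 0.2, 0.4]
gripper_width: 0.0567
```

```bash
python3 l.py 9 knob_c ground_strip_c;python3 - <<'E'
from h import *
W=dict(np.load('w_9.npz'));C=cloud(W);z=C[...,2]
th=np.radians(5.1);Rb=np.array([[np.cos(th),np.sin(th)],[-np.sin(th),np.cos(th)]])
L=(C[...,:2]-np.array([.5334,-.2473]))@Rb.T*1000
k=(z>.07)&(z<.09)&(abs(L[...,0]+95)<25)&(abs(L[...,1]-60)<30)
c=cv2.minEnclosingCircle((L[k]).astype(np.float32));print('knob',c,np.median(z[k]))
for a in range(-55,60,10):
    m=(abs(L[...,0]-a)<5)&(abs(L[...,1]-60)<14)&(z>.03)&(z<.07);print(a,m.sum(),np.median(z[m]).round(4) if m.any() else '',end=' | ')
T=r.capture('top')
for t in('plain_strip_c','mug','tape'): print(t,[(round(x['score'],2),pt(T,*x['uv']).round(3)) for x in r.find_in(T,t)[:1]])
E
```

```text
{'time_s': 24.55, 'joints': [0.5151, 7.694, -19.162, -0.0761, -63.3182, -85.4337], 'tcp_pos': [0.4946, -0.1869, 0.2263], 'eef_rot': [154.149, 89.8131, 159.1962], 'contact_force': [1.145, 0.171, 0.3698], 'moment': [-0.0643, -0.3031, -0.0564], 'gripper_width': 0.0567}
[[-0.088, 0.953, 0.291, 0.415], [0.996, 0.084, 0.027, -0.194], [0.001, 0.292, -0.956, 0.365], [0.0, 0.0, 0.0, 1.0]]
knob_c [(0.65, [323.0, 148.0], [0.4335, -0.1918, 0.0748])]
ground_strip_c [(0.67, [324.0, 254.0], [0.5204, -0.1832, 0.0494])]
knob ((-94.95243835449219, 63.383331298828125), 17.829118728637695) 0.07335688386827965
-55 498 0.049 | -45 414 0.0491 | -35 423 0.0492 | -25 405 0.0491 | -15 395 0.0492 | -5 384 0.0491 | 5 380 0.0491 | 15 376 0.0492 | 25 351 0.0491 | 35 301 0.0491 | 45 373 0.0487 | 55 241 0.0491 | plain_strip_c []
mug [(0.95, array([0.68 , 0.336, 0.028]))]
tape [(0.55, array([ 0.341, -0.353,  0.062]))]
```

View pics/w_9.png

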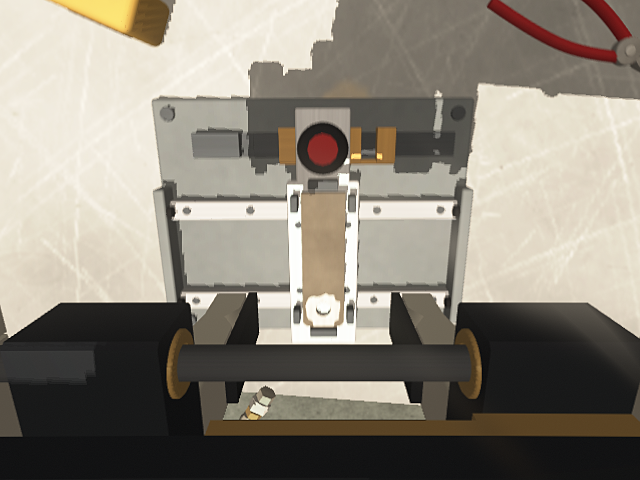

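The view shows the knob at (322,148) between the two left brass blocks, in the first gap. The strip lies seated at (324,255), and the gripper is clear.

```bash
python3 -c "
from h import *
print(r.close_job())"
```

```text
the job is handed in; nothing more can be done
None
```

I laid the bright-ended strip flat on the bench, gripped it again across its width, and seated it in the nest. I then pulled the knob up about 14 mm and slid the carriage left until the pin dropped into the next notch. I handed the job in at about 24.6 s.

**Last checks**
- **Plunger:** the knob top reads 73.4 mm, against 73.2 mm before I moved it, so the plunger is fully home.
- **Carriage:** it has moved about 63 mm, which is the first gap in the brass plate. I had measured the middle of that gap at 61 mm, so the two differ by about 2 mm. A test push met 12.5 N, so it is locked.
- **Strip:** it lies level in the nest. Its top reads about 49 mm along its whole length, where 50 mm is expected; the camera reads about 1 mm low.
- **Bystanders:** the mug reads where it stood. The tape measure reads within about 7 mm of its first position, from a weak detection, and the arm never went near it.
- **Plain strip:** the network did not find it in the last top picture. It was standing in its slot in the earlier picture, taken after I drew out the ground strip.

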